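# Clamp the bead block in the turnbuckle drilling vice

## Robot

A 6-joint arm with a two-finger parallel gripper is mounted at the origin on the work surface. World frame = base frame: x ahead of the robot, y to its left, z up, the work surface at z = 0. Lengths are in m, angles in rad, forces in N, time in s.
With the tool pointing down it reaches from about 0.35 to 0.775 m from the base axis. Payload 7.3 kg.
Tool frame: the origin (TCP) lies between the finger pads; the fingertips stand 8 mm ahead of it and the grasp point (between the pads) lies 11 mm behind it (robot.nose_length is the distance from the TCP to the fingertips, in m); z points along the fingers, y is the line along which they close (so a half turn about z gives the same grasp; the last joint's range is limited). The gripper opens to 92 mm and grips with 3 to 60 N. Pads are 19 mm wide; open, the fingers measure 130 mm over their backs; the gripper's body (75 mm by 190 mm) begins 47 mm behind the grasp point.
Start: joints at [1.062, 0.342, 1.524, -0, 1.275, -0.146], TCP at [0.186, 0.491, 0.235] pointing down, gripper open.
Joint ranges: [-2.53, 2.53], [-0.77, 2.02], [0.04, 2.7], [-1, 4.14], [0.28, 2.66], [-3.11, 3.11]. Speed limits (rad/s): [2.57, 2.57, 3.14, 3.14, 3.14, 3.14].

## Interface

Orientations are given as [roll, pitch, yaw] about the fixed x, y, z axes, in that order (R = Rz(yaw) Ry(pitch) Rx(roll)).
In Python, from cell import robot gives the robot as it stands. The module is installed in compiled form; this text tells all that it offers.
- The arm moves only by the shell command python3 -m jog 'ROWS' [FORCE]. ROWS is JSON, a list that holds one entry, the list of rows, each a list of 5 numbers: the gripper's target within -1 to 1 (fully open at 1, half-way at 0, shut at -1), then the shift along the tool's x, y, z in m, then the turn about the tool's z in rad. A call has 1 to 5 rows; each row is the pose to reach, as a shift and turn from the pose commanded when the call began, along the tool's axes at that moment; what a row does not reach only later rows make up. A row lasts 1/12 s, in which the tool goes at most 41.7 mm and 7.16 degrees, less where a joint would pass 70% of its speed; a pose out of reach is approached as far as the arm can. A call with a gripper value outside its range is refused whole. The fingers move at their own pace and stop on an object; FORCE is the grip in N (left out, the last holds). Time passes only in rows, so rows that repeat a pose let the fingers close. It gives the time, the measured TCP pose, the force, the opening and the grip force at its end, in the units of the state.
- robot.observe(): the state, without advancing time (a new reading comes with each control period).
- robot.read_camera(name): name is "side" or "top"; returns the picture (384x512x3 uint8, red, green, blue); there is no depth.
- robot.camera_model(name): a dict with "camera_matrix" (3x3 intrinsics, pixels), "dist_coeffs" ([k1, k2, p1, p2, k3] as OpenCV has them; the pictures are not rectified), "position" and "attitude" of the camera in the world. Camera axes: x right, y down, z forward; pixel columns grow to the right and rows downward; lengths in m; the calibration is good to about 2 mm. A picture is of the moment at which its call begins. camera_model takes no time and is no camera call.
- robot.hand_in(): hands the job in; it is judged then, once.
The state is a dict: "time": time; "qpos": joint angles; "qvel": joint speeds; "joint_efforts": joint torques, N m; "tool_pos": TCP position; "tool_rot": TCP orientation; "contact_force": force on the tool from outside, world axes, zero at the start; "torque": the same for the moment, N m; "opening": finger opening in m; "grip_force": force on a finger pad.
Only numpy, scipy, OpenCV 4.12 (cv2) and the standard library are available. Lean on these libraries where they do the work, as an engineer would, in place of code of your own. Each camera call takes 0.05 s, during which the arm holds its last target. There are 200 camera calls.

## Task

Set the bead block in the drilling vice: its jaws are open too little to drop it straight in, so tilt it, hook the tongue at one end under the lip of one jaw and swing the other end down until the block lies flat on the bed. Then turn the hexagonal turnbuckle sleeve so that both jaws draw in together and hold the block firmly at both ends, without overtightening and crushing the tongues, and let go. Do not disturb the bowls, the cup, the spare block or the awl.

Things in the scene. Friction and masses are not known exactly. Their poses are not given: they have to be found in the camera images.
- vice: the drilling vice, bolted down: grey base plate 185 x 270 x 10 mm. Origin under the plate's centre; z up, y along the sleeve and the jaws' travel, x from the sleeve line (x = -52 mm) to the bed line (x = +48 mm). Nothing of it stands higher than 73 mm.
- bed (a point): middle of the bed, axes as the vice: two steel rails along y (132 mm long, tops at this height, 36 mm above the table, their outer sides at x = +-21 mm) that carry the block between the jaws. Fingers have room on both x sides of a block lying here.
- sleeve: the turnbuckle sleeve (same point and axes as sleeve_mid); it can only turn, about its y. Its top going towards the vice's +x, away from the robot, draws both jaws in, 10 mm each per full turn; friction 0.25 N m, it stays where left. It turns evenly until both jaws bear on the block, then stiffens by about 0.14 N m every 6 degrees: 0.15 to 0.45 N m above free turning clamps well.
- sleeve_mid (a point): middle of the turnbuckle sleeve, on its axis, 62 mm above the table; its axes turn with the sleeve. Steel hexagon 24 mm across flats, bare for 70 mm along its y axis (the vice's y); two flats face its own +x and -x. Yoke plates with brass bearings hold its ends: inner faces at y = +-45 mm, 11 mm higher than the axis. 38 mm free below the hexagon, 30 mm or more on both x sides.
- jaw_left: aluminium jaw on the vice's +y side, with a 60 mm wide clamping face looking to -y. Axes as the vice; the face's plane passes through the origin, which lies at base level at x = 0 of the vice. Above the face a lip 7 mm thick overhangs 8 mm towards -y; its underside is 12 mm and its top 19 mm above the bed. At the start the faces are 161 to 164 mm apart, the lips 145 to 148 mm.
- jaw_right: the same jaw mirrored, on the -y side: its face looks to +y and its lip overhangs 8 mm towards +y.
- block: the bead block to clamp: hardwood, 50 mm (x) x 150 mm (y) x 26 mm (z), with five beads in a row of cups on top. At each y end the lowest 8 mm run on 18 mm past the upper part as a tongue. Alike at both ends. Origin: centre of its underside. About 0.13 kg.
- block_mid (a point): centre of the bead block, 13 mm above its underside; axes as the block.
- bowl_a: glass bowl of beads, 88 mm across, 36 mm high; a bystander, origin at its underside
- bowl_b: glass bowl of beads, 88 mm across, 36 mm high; a bystander, origin at its underside
- bowl_c: glass bowl of beads, 88 mm across, 36 mm high; a bystander, origin at its underside
- cup: white cup, 78 mm across, 72 mm high, on a 6 mm cork coaster; a bystander, origin at its underside
- spare: spare wooden block without tongues, 50 x 120 x 26 mm, four empty cups; a bystander, origin at its underside
- awl: awl with a wooden handle, 170 mm long, lying; a bystander, origin inside it
Not all that is in view belongs to the job. Leave any orange or purple look-alike of the block alone.

How it is judged:
By the outcome, as a careful person would: the job done as asked, in the order asked, and still so for the second after the job is handed in, with the robot touching nothing.
It also fails if it takes over 72 s, if anything falls off the work surface, if the arm or the gripper's body presses on something with over 40 N, if the wrist force passes 120 N, or if a joint passes its speed limit or range.

## Working session

There is one attempt and no reset: what is moved stays moved. The work goes in short steps, Python scripts to look and compute and a shell command to move; the robot and the scene stay as the last step left them, time stands still between calls to the robot, and variables do not carry over. Pictures are saved under pics/ and viewed, at most 10 in all, crops included, and the job is handed in when it is done.

```bash
ls; mkdir -p pics; python3 - <<'E'
from cell import robot
import cv2
for n in("top","side"):
    im=robot.read_camera(n); cv2.imwrite(f"pics/{n}0.png",im[:,:,::-1]); m=robot.camera_model(n); print(n,m)
print(robot.observe())
a=cv2.imread("pics/top0.png");b=cv2.imread("pics/side0.png")
E
```

```text
pics
top {'camera_matrix': array([[367.41640132,   0.        , 260.2765814 ],
       [  0.        , 367.41640132, 193.54958196],
       [  0.        ,   0.        ,   1.        ]]), 'dist_coeffs': array([-0.04952864,  0.        ,  0.        ,  0.        ,  0.        ]), 'position': array([ 0.41611168, -0.01590303,  1.18893938]), 'attitude': array([-3.04812575, -0.01127541, -1.5732219 ])}
side {'camera_matrix': array([[381.35265013,   0.        , 257.4601866 ],
       [  0.        , 381.35265013, 183.2395579 ],
       [  0.        ,   0.        ,   1.        ]]), 'dist_coeffs': array([0.0290283, 0.       , 0.       , 0.       , 0.       ]), 'position': array([-0.11904593, -0.64350394,  0.79300233]), 'attitude': array([-2.24592722,  0.02212319, -0.8063272 ])}
{'time': 0.1, 'qpos': array([ 1.06200758e+00,  3.42655186e-01,  1.52492615e+00, -1.90436265e-05,
        1.27541322e+00, -1.46016393e-01]), 'qvel': array([ 0.0003469 , -0.00325355, -0.00346621, -0.00139806, -0.00032394,
       -0.00061402]), 'joint_efforts': array([ 2.28843135e-03, -4.32001591e+01, -2.44694424e+01,  7.20617571e-02,
        5.26789168e-02, -4.98799568e-05]), 'tool_pos': array([0.18612101, 0.49051668, 0.23411172]), 'tool_rot': array([-3.14020302e+00, -1.85956068e-04,  2.77882573e+00]), 'contact_force': array([-0.21061984, -0.24483743,  0.78834443]), 'torque': array([-0.00913112,  0.0152365 , -0.01560596]), 'grip_force': 0.0, 'opening': 0.09180509690941308}
```

View pics/top0.png

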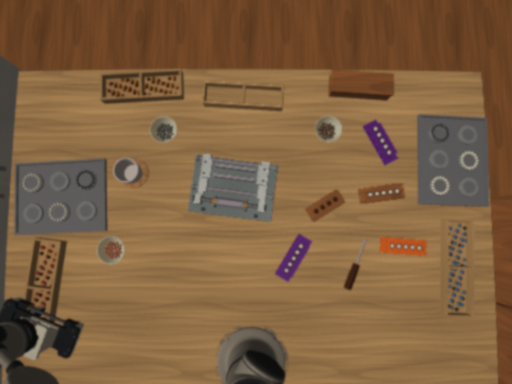

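View pics/side0.png

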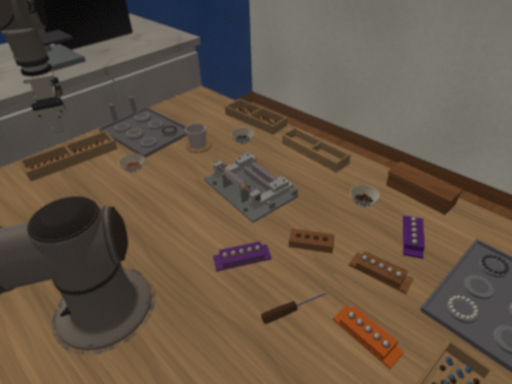

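Candidates: natural brown with beads at top (381,193); orange (403,246); purple (293,257) and (380,141); spare with four empty cups (325,205). The brown beaded one with tongues fits the block. I'll confirm it in an enlarged crop.

```bash
python3 - <<'E'
import cv2,numpy as np
a=cv2.imread("pics/top0.png")
c=cv2.resize(a[148:226,185:285],None,fx=7,fy=7,interpolation=cv2.INTER_CUBIC)
d=cv2.resize(a[175:215,345:415],None,fx=10,fy=10,interpolation=cv2.INTER_CUBIC)
cv2.imwrite("pics/vc.png",c);cv2.imwrite("pics/bl.png",d)
E
cat > h.py <<'E'
import numpy as np,cv2
from scipy.spatial.transform import Rotation as R
from cell import robot
def cam(n):
    m=robot.camera_model(n);return m["camera_matrix"],m["dist_coeffs"],m["position"],R.from_euler("xyz",m["attitude"]).as_matrix()
def ray(n,uv,z):
    K,D,p,Rm=cam(n)
    q=cv2.undistortPoints(np.array(uv,float).reshape(-1,1,2),K,D).reshape(-1,2)
    d=np.c_[q,np.ones(len(q))]@Rm.T
    return p+d*((np.atleast_1d(z)-p[2])/d[:,2])[:,None]
def proj(n,P):
    K,D,p,Rm=cam(n)
    return cv2.projectPoints((np.atleast_2d(P)-p)@Rm,np.zeros(3),np.zeros(3),K,D)[0].reshape(-1,2)
E
```

```text
(no output)
```

View pics/vc.png

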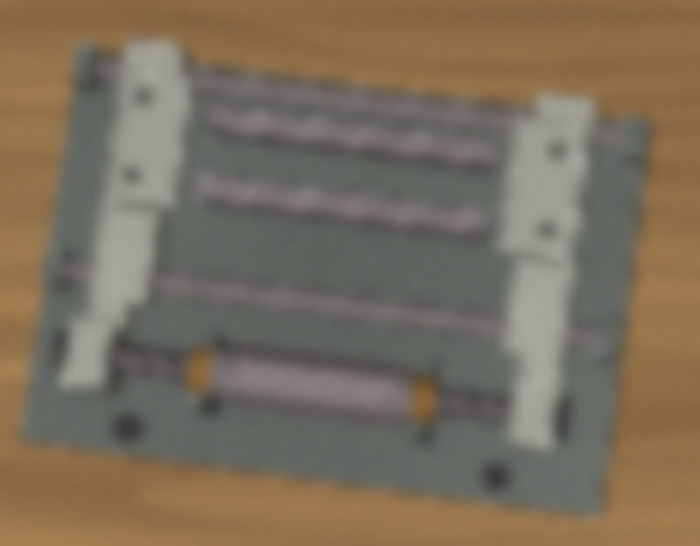

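View pics/bl.png

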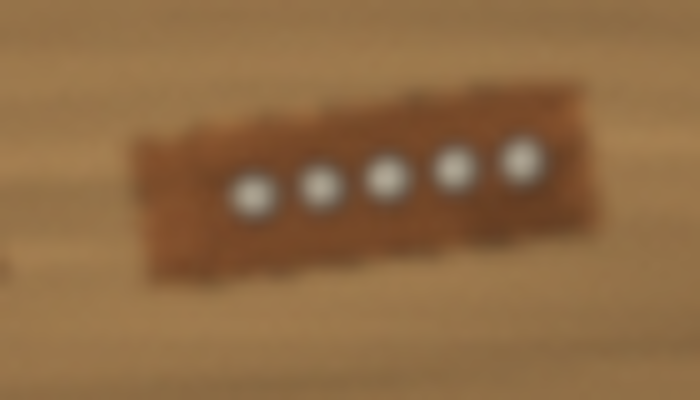

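The crop confirms it: the brown block has five white beads and a tongue at each end, with its bead row from (370,194) to (397,191). The vice's sleeve is at crop (312,384), the bed is above it, and the jaw lips are at crop (185,120) and (510,170). Now to compute the poses.

```bash
python3 - <<'E'
from h import *
cv=lambda P,s,o:(np.array(P,float)+.5)/s-.5+o
v=lambda P:cv(P,7,np.array([185,148])); b=lambda P:cv(P,10,np.array([345,175]))
np.set_printoptions(precision=4,suppress=True)
C=ray("top",v([(78,45),(650,120),(603,515),(22,437)]),.010)[:,:2]
mod=np.array([(92.5,135),(92.5,-135),(-92.5,-135),(-92.5,135)])/1000
A=C-C.mean(0);M=mod
th=np.arctan2((M[:,0]*A[:,1]-M[:,1]*A[:,0]).sum(),(M*A).sum());c0=C.mean(0)
print("vice",c0,th,"sides",np.linalg.norm(np.diff(C,axis=0,append=C[:1]),axis=1))
r=np.array([[np.cos(th),-np.sin(th)],[np.sin(th),np.cos(th)]])
S=ray("top",v([(207,370),(420,395)]),.074)[:,:2];print("sleeve ends in vice",(S-c0)@r, "mid expected",c0+r@[-.052,0],"got",S.mean(0))
L=ray("top",v([(188,70),(178,205),(515,120),(500,250)]),.055)[:,:2];print("lips in vice",(L-c0)@r)
B=ray("top",b([(254,196),(321,188),(388,180),(455,169),(522,162)]),.028)[:,:2]
d=B[0]-B[-1];print("beads",B,"mid",B[2],"mean",B.mean(0),"yaw of +y",np.arctan2(-d[0],d[1]))
T=ray("top",b([(135,135),(150,285),(600,232),(585,82)]),.008)[:,:2];print("corners",T,T.mean(0),np.linalg.norm(np.diff(T,axis=0,append=T[:1]),axis=1))
# predicted side-cam view
bm=B.mean(0)
for n,P in {"bed":np.r_[c0+r@[.048,0],.036],"sleeve":np.r_[c0+r@[-.052,0],.062],"beadmid":np.r_[bm,.028]}.items(): print(n,P,proj("side",P))
E
python3 - <<'E'
import cv2
a=cv2.imread("pics/side0.png")
c=cv2.resize(a[145:220,200:300],None,fx=5,fy=5,interpolation=cv2.INTER_CUBIC)
d=cv2.resize(a[245:295,342:418],None,fx=5,fy=5,interpolation=cv2.INTER_CUBIC)
import numpy as np
o=np.zeros((c.shape[0]+d.shape[0],500,3),'uint8');o[:375]=c;o[375:,:380]=d
cv2.imwrite("pics/sd.png",o)
E
```

```text
vice [0.5471 0.059 ] -0.1310089252242778 sides [0.2683 0.1843 0.2686 0.1838]
sleeve ends in vice [[-0.0538  0.046 ]
 [-0.0527 -0.0472]] mid expected [0.4956 0.0658] got [0.4943 0.0653]
lips in vice [[ 0.0793  0.0756]
 [ 0.0184  0.0714]
 [ 0.0758 -0.0722]
 [ 0.017  -0.0731]]
beads [[ 0.5225 -0.38  ]
 [ 0.525  -0.4019]
 [ 0.5276 -0.4237]
 [ 0.5311 -0.4457]
 [ 0.5333 -0.4676]] mid [ 0.5276 -0.4237] mean [ 0.5279 -0.4238] yaw of +y 0.12313260508812082
corners [[ 0.5443 -0.3477]
 [ 0.4954 -0.3513]
 [ 0.5124 -0.5005]
 [ 0.5617 -0.4975]] [ 0.5284 -0.4243] [0.0491 0.1502 0.0494 0.1507]
bed [0.5947 0.0527 0.036 ] [[259.9927 173.4212]]
sleeve [0.4956 0.0658 0.062 ] [[234.8826 179.3562]]
beadmid [ 0.5279 -0.4238  0.028 ] [[379.9191 265.32  ]]
```

View pics/sd.png

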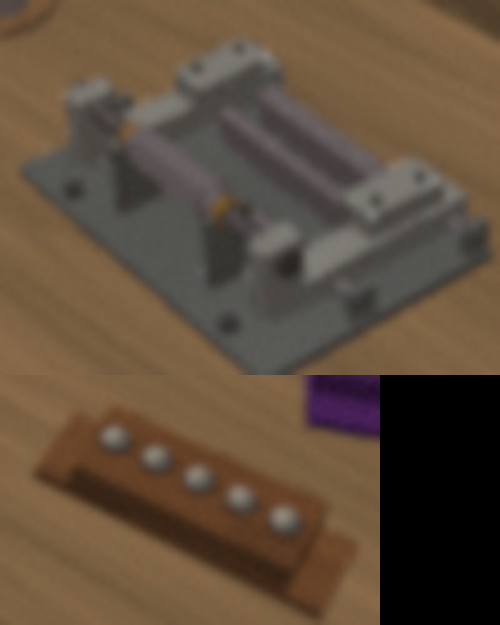

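Side view agrees: sleeve middle at about (235,178), predicted (235,179); bead middle at about (381,266), predicted (380,265). Next, a helper that gives tool-frame shifts.

```bash
cat >> h.py <<'E'
def to(x,y,z,yaw=None):
    o=robot.observe();t=o["tool_rot"];Rm=R.from_euler("xyz",t).as_matrix()
    s=Rm.T@(np.array([x,y,z])-o["tool_pos"])
    w=0 if yaw is None else (t[2]-yaw+np.pi)%(2*np.pi)-np.pi
    print("shift",s.round(4),"turn",round(w,4),"dist",np.linalg.norm(s).round(3),"t",round(o["time"],2))
VC=np.array([.5471,.059]);VY=-.131;BC=np.array([.528,-.424]);BY=.123
def rot(a): return np.array([[np.cos(a),-np.sin(a)],[np.sin(a),np.cos(a)]])
def vice(x,y): return VC+rot(VY)@[x,y]
def blk(x,y): return BC+rot(BY)@[x,y]
E
python3 - <<'E'
from h import *
to(.42,.13,.25); to(.50,-.20,.22); g=blk(0,.04);print(g);to(*g,.12,BY+np.pi/2)
E
```

```text
shift [-0.3466 -0.2541 -0.0156] turn 0 dist 0.43 t 0.1
shift [-0.5385 -0.5342  0.0148] turn 0 dist 0.759 t 0.1
[ 0.5230924 -0.3843022]
shift [-0.6255 -0.6981  0.115 ] turn 1.085 dist 0.944 t 0.1
```

```bash
python3 -m jog '[[[1,-0.033,-0.025,-0.002,0],[1,-0.066,-0.049,-0.003,0],[1,-0.099,-0.073,-0.005,0],[1,-0.132,-0.097,-0.006,0],[1,-0.165,-0.121,-0.008,0]]]'
python3 -m jog '[[[1,-0.033,-0.025,-0.002,0],[1,-0.066,-0.049,-0.003,0],[1,-0.099,-0.073,-0.005,0],[1,-0.132,-0.097,-0.006,0],[1,-0.165,-0.121,-0.008,0]]]'
python3 - <<'E'
from h import *
to(.42,.13,.25); to(.50,-.20,.22); g=blk(0,.04);print(g);to(*g,.12,BY+np.pi/2);print(robot.observe()["tool_pos"])
E
```

```text
time: 0.52
tool_pos: [0.2979, 0.3174, 0.2425]
tool_rot: [-3.141, -0.0, 2.78]
contact_force: [1.3, 0.6, 0.4]
opening: 0.0916
grip_force: 0.0
time: 0.93
tool_pos: [0.4094, 0.1456, 0.2506]
tool_rot: [-3.142, -0.0, 2.779]
contact_force: [0.5, 1.3, 0.4]
opening: 0.0918
grip_force: 0.0
shift [-0.0155 -0.0108  0.0006] turn 0 dist 0.019 t 0.93
shift [-0.2074 -0.2909  0.0306] turn 0 dist 0.359 t 0.93
[ 0.5230924 -0.3843022]
shift [-0.2944 -0.455   0.1305] turn 1.0849 dist 0.557 t 0.93
[0.40935648 0.14555314 0.25063086]
```

```bash
python3 -m jog '[[[1,-0.022,-0.034,0.006,0],[1,-0.044,-0.068,0.012,0],[1,-0.066,-0.102,0.018,0],[1,-0.088,-0.136,0.024,0],[1,-0.11,-0.17,0.03,0]]]' >/dev/null
python3 -m jog '[[[1,-0.022,-0.034,0.006,0.1],[1,-0.044,-0.068,0.012,0.2],[1,-0.066,-0.102,0.018,0.32],[1,-0.088,-0.136,0.024,0.44],[1,-0.11,-0.17,0.03,0.56]]]'
python3 - <<'E'
from h import *
g=blk(0,.04);to(*g,.12,BY+np.pi/2)
E
```

```text
time: 1.77
tool_pos: [0.4938, -0.2504, 0.19]
tool_rot: [-3.142, -0.001, 2.213]
contact_force: [1.0, 0.0, 1.3]
opening: 0.0916
grip_force: 0.0
shift [-0.1248 -0.0566  0.0699] turn 0.5188 dist 0.154 t 1.77
```

```bash
python3 -m jog '[[[1,-0.03,-0.014,0.017,0.11],[1,-0.06,-0.028,0.034,0.22],[1,-0.09,-0.042,0.05,0.33],[1,-0.125,-0.057,0.07,0.44],[1,-0.125,-0.057,0.07,0.519]]]' >/dev/null
python3 -m jog '[[[1,0,0,0,0],[1,0,0,0,0]]]'
python3 - <<'E'
from h import *
g=blk(0,.04);to(*g,.011,BY+np.pi/2)
im=robot.read_camera("top")[:,:,::-1]; s=robot.read_camera("side")[:,:,::-1]
a=cv2.resize(im[160:230,330:430],None,fx=4,fy=4,interpolation=3);b=cv2.resize(s[200:300,330:430],None,fx=4,fy=4,interpolation=3)
cv2.imwrite("pics/g1.png",np.hstack([np.pad(a,((0,120),(0,0),(0,0))),b]))
E
```

```text
time: 2.35
tool_pos: [0.5236, -0.3822, 0.1199]
tool_rot: [-3.141, -0.002, 1.702]
contact_force: [-0.2, -0.8, 0.5]
opening: 0.0916
grip_force: 0.0
shift [-0.0022 -0.0007  0.1089] turn 0.008 dist 0.109 t 2.35
```

View pics/g1.png

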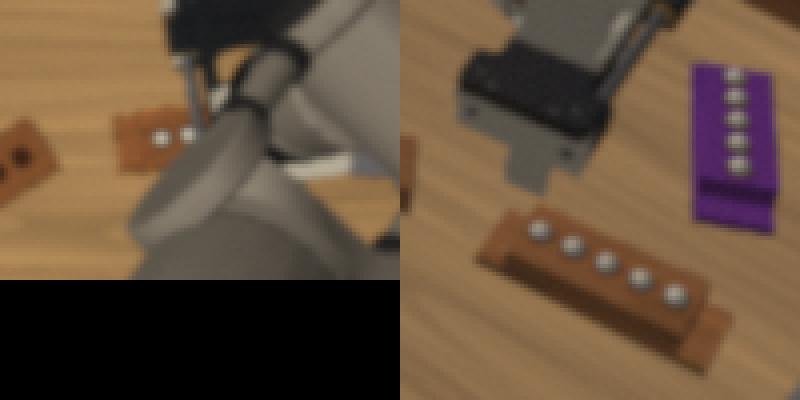

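The picture shows the gripper above the block's near end, with a finger at about (527,190) in the right half and the block lying clear. Descend and close lightly.

```bash
python3 -m jog '[[[1,-0.001,0,0.03,0],[1,-0.002,-0.001,0.06,0.008],[1,-0.002,-0.001,0.09,0.008],[1,-0.002,-0.001,0.109,0.008],[1,-0.002,-0.001,0.109,0.008]]]' 
python3 -m jog '[[[0.1,0,0,0,0],[0,0,0,0,0],[-0.1,0,0,0,0],[-0.1,0,0,0,0],[-0.1,0,0,0,0]]]' 4
```

```text
time: 2.87
tool_pos: [0.5229, -0.3829, 0.0101]
tool_rot: [-3.14, -0.002, 1.695]
contact_force: [-0.4, 0.6, -0.2]
opening: 0.0919
grip_force: 0.0
time: 3.28
tool_pos: [0.5235, -0.3847, 0.0126]
tool_rot: [3.141, 0.001, 1.692]
contact_force: [-0.0, 0.3, -0.2]
opening: 0.063
grip_force: 0.0
```

```bash
python3 -m jog '[[[-0.2,0,0,0,0],[-0.2,0,0,0,0],[-0.2,0,0,0,0],[-0.2,0,0,0,0],[-0.2,0,0,0,0]]]' 4
python3 -m jog '[[[-0.2,0,0,0,0],[-0.2,0,0,-0.005,0],[-0.2,0,0,-0.01,0],[-0.2,0,0,-0.015,0],[-0.2,0,0,-0.020,0]]]'
```

```text
time: 3.7
tool_pos: [0.5234, -0.3847, 0.012]
tool_rot: [3.141, 0.0, 1.692]
contact_force: [-0.4, 0.7, 2.9]
opening: 0.0502
grip_force: 4.0
time: 4.12
tool_pos: [0.5231, -0.3846, 0.0321]
tool_rot: [-3.141, -0.0, 1.692]
contact_force: [0.1, 1.2, -1.0]
opening: 0.0501
grip_force: 4.0
```

```bash
python3 -m jog '[[[-0.2,0,0,-0.004,0],[-0.2,0,0,-0.008,0],[-0.2,0,0,-0.008,0]]]' 
python3 - <<'E'
from h import *
s=robot.read_camera("side")[:,:,::-1]
cv2.imwrite("pics/t1.png",cv2.resize(s[220:300,335:425],None,fx=6,fy=6,interpolation=3))
E
```

```text
time: 4.37
tool_pos: [0.5236, -0.3849, 0.0408]
tool_rot: [3.141, 0.001, 1.692]
contact_force: [-0.4, -0.6, -0.5]
opening: 0.05
grip_force: 4.0
```

View pics/t1.png

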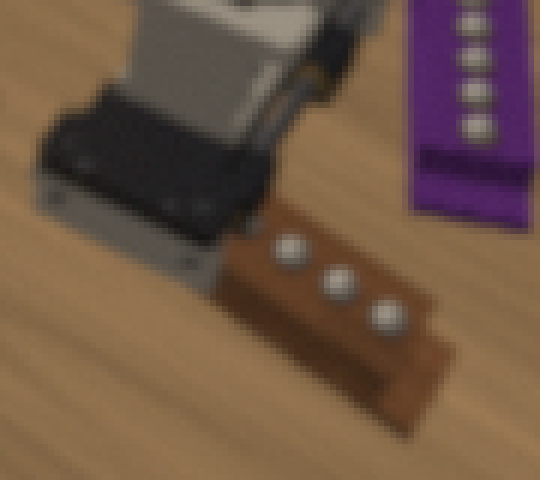

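The block tilts as planned: the far tongue at crop (405,435) is still on the table and the bead line is steeper, about 14°. Grip firmly and lift.

```bash
python3 -m jog '[[[-0.2,0,0,0,0],[-0.2,0,0,0,0],[-0.2,0,0,-0.03,0],[-0.2,0,0,-0.06,0],[-0.2,0,0,-0.1,0]]]' 35
python3 - <<'E'
from h import *
p=vice(.048,.0374);print(p);to(*p,.15,VY+np.pi/2)
im=robot.read_camera("side");K=proj
# tilt check: bead row model, fit by hand later
o=robot.observe();P=o["tool_pos"]
for th in (.15,.25,.35):
    u=rot(BY)@[0,1]
    pts=[np.r_[P[:2]+u*((y-.04)*np.cos(th)-.0045*np.sin(th)),P[2]+.011+(y-.04)*np.sin(th)+.0045*np.cos(th)] for y in (0,-.0221,-.0442)]
    print(th,proj("side",pts).round(1).tolist())
q=cv2.cvtColor(im,cv2.COLOR_RGB2HSV);m=((q[:,:,1]<60)&(q[:,:,2]>130)).astype('uint8');n,_,st,c=cv2.connectedComponentsWithStats(m)
print([(c[i].round(1).tolist(),int(st[i,4])) for i in range(1,n) if st[i,4]<40 and 340<c[i][0]<420 and 170<c[i][1]<280])
E
```

```text
time: 4.83
tool_pos: [0.5218, -0.3834, 0.1377]
tool_rot: [-3.137, -0.005, 1.692]
contact_force: [1.4, -0.4, -1.3]
opening: 0.0495
grip_force: 35.0
[0.59957412 0.08980952]
shift [ 0.4604  0.1342 -0.0105] turn 0.2519 dist 0.48 t 4.83
0.15 [[391.6, 228.5], [400.7, 233.6], [410.0, 238.8]]
0.25 [[391.1, 229.7], [399.8, 235.4], [408.7, 241.1]]
0.35 [[390.4, 230.8], [398.6, 237.0], [407.0, 243.2]]
[([413.0, 217.7], 7), ([412.8, 223.4], 5), ([413.5, 228.5], 4), ([388.5, 234.5], 4), ([413.5, 234.5], 4), ([397.3, 240.3], 6), ([413.8, 240.4], 5), ([405.8, 246.2], 6)]
```

```bash
cat >> h.py <<'E'
def bp(P,th,yaw,ys=(0,-.0221,-.0442),dy=0,dz=0):
    u=rot(yaw)@[0,1];out=[]
    for y in ys:
        a=y-.04+dy;b=.0045+dz
        out.append(np.r_[P[:2]+u*(a*np.cos(th)-b*np.sin(th)),P[2]+.011+a*np.sin(th)+b*np.cos(th)])
    return np.array(out)
def beads():
    q=cv2.cvtColor(robot.read_camera("side"),cv2.COLOR_RGB2HSV);m=((q[:,:,1]<60)&(q[:,:,2]>130)).astype('uint8');n,_,st,c=cv2.connectedComponentsWithStats(m)
    return [(c[i].round(1).tolist(),int(st[i,4])) for i in range(1,n) if st[i,4]<40]
E
python3 - <<'E'
from h import *
np.set_printoptions(precision=1,suppress=True)
o=robot.observe();print(o["time"],o["tool_pos"])
print(proj("side",bp(o["tool_pos"],.275,BY)))
print("earlier",proj("side",bp(np.array([.5236,-.3849,.0408]),.275,BY)),"obs",[(335+(x+.5)/6-.5,220+(y+.5)/6-.5) for x,y in((290,249),(338,283),(387,316))])
print(beads())
E
```

```text
4.8833 [ 0.5 -0.4  0.1]
[[390.9 230. ]
 [399.5 235.8]
 [408.3 241.7]]
earlier [[381.5 260.8]
 [389.4 266.4]
 [397.4 272.1]] obs [(382.9166666666667, 261.0833333333333), (390.9166666666667, 266.75), (399.0833333333333, 272.25)]
[([331.5, 0.5], 2), ([340.2, 3.3], 13), ([397.2, 0.2], 4), ([462.0, 0.0], 1), ([465.7, 0.3], 6), ([474.4, 1.4], 5), ([508.0, 1.0], 1), ([502.0, 3.0], 1), ([505.0, 2.0], 1), ([403.0, 4.0], 1), ([475.0, 4.5], 2), ([507.0, 4.0], 1), ([510.0, 4.0], 1), ([336.0, 7.0], 1), ([405.0, 8.0], 1), ([503.2, 14.8], 4), ([349.0, 18.0], 1), ([397.0, 20.0], 1), ([371.0, 25.0], 1), ([382.0, 24.0], 1), ([382.5, 28.0], 4), ([373.0, 32.0], 1), ([386.6, 33.8], 14), ([393.0, 32.0], 1), ([391.0, 34.0], 1), ([126.7, 75.3], 39), ([255.0, 83.0], 1), ([255.0, 88.5], 2), ([262.0, 91.0], 1), ([268.0, 90.0], 1), ([265.5, 93.5], 2), ([457.0, 115.0], 1), ([458.2, 118.9], 16), ([471.8, 120.1], 18), ([465.8, 123.7], 10), ([456.0, 126.0], 3), ([480.0, 124.0], 1), ([204.7, 127.0], 3), ([472.0, 128.0], 1), ([250.5, 133.5], 20), ([453.5, 130.5], 2), ([457.6, 130.3], 7), ([457.0, 133.5], 2), ([455.0, 135.0], 1), ([451.5, 137.5], 2), ([454.0, 137.0], 1), ([447.0, 140.0], 1), ([469.0, 140.0], 1), ([141.9, 160.7], 10), ([236.0, 158.0], 1), ([217.3, 162.4], 18), ([230.9, 166.3], 39), ([290.2, 183.0], 4), ([254.5, 192.2], 22), ([388.5, 196.0], 4), ([413.0, 217.7], 7), ([413.0, 223.2], 4), ([391.9, 229.9], 8), ([413.5, 228.5], 4), ([400.4, 235.2], 8), ([413.5, 234.5], 4), ([409.4, 240.9], 11), ([256.7, 246.7], 3), ([248.7, 248.3], 3), ([232.5, 251.5], 4), ([240.5, 250.0], 2), ([224.3, 253.3], 3), ([453.1, 298.5], 35), ([462.7, 297.0], 7), ([467.3, 299.4], 7), ([472.0, 302.5], 6), ([450.5, 306.0], 8), ([474.3, 306.1], 9), ([511.0, 306.0], 1), ([453.0, 310.0], 9), ([472.6, 313.8], 38), ([350.5, 314.0], 8), ([457.1, 313.3], 7), ([462.1, 315.9], 8), ([358.7, 320.9], 9), ([367.3, 327.8], 10), ([375.8, 335.0], 10), ([384.8, 342.4], 14)]
```

```bash
python3 -m jog '[[[-0.2,0.03,0.008,-0.003,0],[-0.2,0.065,0.018,-0.006,0],[-0.2,0.1,0.029,-0.01,0],[-0.2,0.135,0.039,-0.01,0],[-0.2,0.17,0.049,-0.01,0]]]' >/dev/null
python3 -m jog '[[[-0.2,0.035,0.01,0,0],[-0.2,0.07,0.02,0,0],[-0.2,0.105,0.031,0,0],[-0.2,0.14,0.041,0,0],[-0.2,0.17,0.049,0,0]]]' >/dev/null
python3 - <<'E'
from h import *
p=vice(.048,.0374);to(*p,.15,VY+np.pi/2)
E
```

```text
shift [ 0.1192  0.0352 -0.0011] turn 0.2526 dist 0.124 t 5.77
```

```bash
python3 -m jog '[[[-0.2,0.03,0.009,0,0.06],[-0.2,0.06,0.018,0,0.12],[-0.2,0.09,0.027,0,0.18],[-0.2,0.11,0.033,0,0.24],[-0.2,0.119,0.035,0,0.252]]]' >/dev/null
python3 -m jog '[[[-0.2,0,0,0,0],[-0.2,0,0,0,0]]]'
python3 - <<'E'
from h import *
p=vice(.048,.0374);to(*p,.078,VY+np.pi/2)
P=robot.observe()["tool_pos"];np.set_printoptions(precision=1,suppress=True)
print(proj("side",bp(P,.25,VY)))
print([b for b in beads() if 230<b[0][0]<330 and 120<b[0][1]<200])
s=robot.read_camera("side")[:,:,::-1]
cv2.imwrite("pics/v1.png",cv2.resize(s[110:210,190:320],None,fx=6,fy=6,interpolation=3))
E
```

```text
time: 6.35
tool_pos: [0.5994, 0.0872, 0.1489]
tool_rot: [-3.14, 0.0, 1.442]
contact_force: [-0.1, -0.1, -1.0]
opening: 0.0499
grip_force: 35.0
shift [ 0.0026 -0.      0.0709] turn 0.0018 dist 0.071 t 6.35
[[260.4 143.5]
 [264.8 148. ]
 [269.3 152.4]]
[([253.0, 155.5], 2), ([278.0, 178.0], 1)]
```

View pics/v1.png

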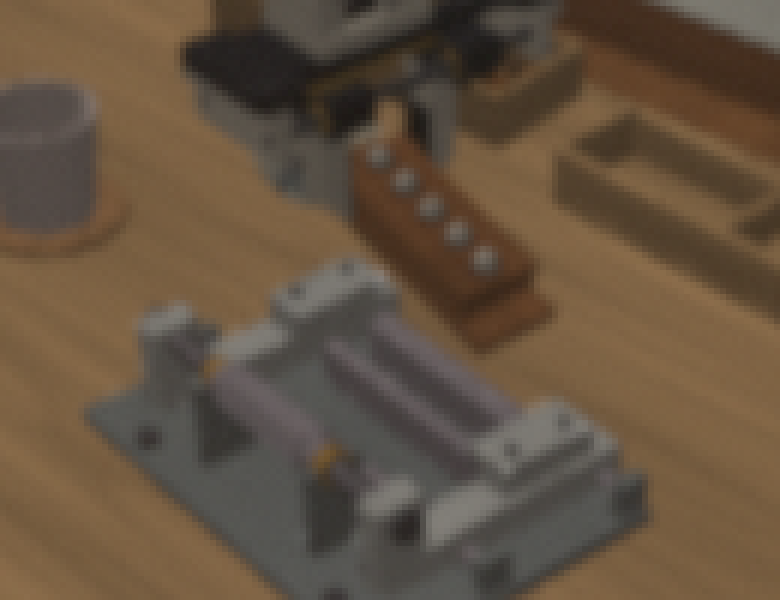

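The low tongue, at crop (485,345), is level with the bed line and inside the jaw_right lip edge. Beads are within 1 px of the model. Descend.

```bash
python3 -m jog '[[[-0.2,0.001,0,0.02,0],[-0.2,0.0025,0,0.045,0],[-0.2,0.0025,0,0.06,0],[-0.2,0.0025,0,0.066,0],[-0.2,0.0025,0,0.066,0]]]'
python3 -m jog '[[[-0.2,0,0,0.001,0],[-0.2,0,0,0.002,0],[-0.2,0,0,0.003,0],[-0.2,0,0,0.004,0],[-0.2,0,0,0.004,0]]]'
python3 -m jog '[[[-0.2,0,0,0.001,0],[-0.2,0,0,0.001,0],[-0.2,0,0,0.001,0]]]'
```

```text
time: 6.87
tool_pos: [0.6004, 0.0906, 0.0831]
tool_rot: [3.142, -0.003, 1.439]
contact_force: [0.6, 8.6, 1.6]
opening: 0.05
grip_force: 35.0
time: 7.28
tool_pos: [0.6008, 0.0909, 0.0808]
tool_rot: [3.14, -0.004, 1.438]
contact_force: [-0.7, 11.0, 5.4]
opening: 0.0498
grip_force: 35.0
time: 7.53
tool_pos: [0.6009, 0.091, 0.0801]
tool_rot: [3.139, -0.004, 1.438]
contact_force: [-0.3, 12.3, 5.5]
opening: 0.0499
grip_force: 35.0
```

```bash
python3 - <<'E'
from h import *
print(rot(VY).T@(robot.observe()["tool_pos"][:2]-VC))
s=robot.read_camera("side")[:,:,::-1]
cv2.imwrite("pics/v2.png",cv2.resize(s[135:205,215:310],None,fx=8,fy=8,interpolation=3))
E
```

```text
[0.04915889 0.03878766]
```

View pics/v2.png

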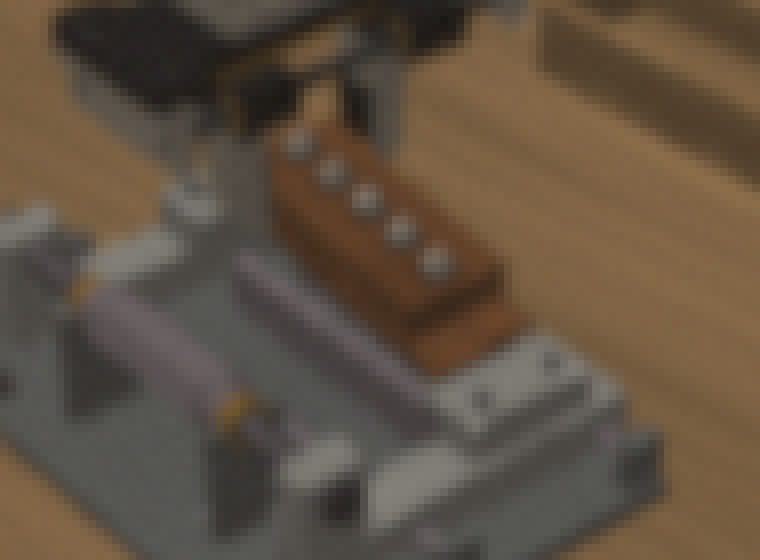

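The tongue at crop (470,350) is touching the inner edge of jaw_right's lip (Fy +12 N). Back off in +y, then descend until it touches the bed.

```bash
python3 -m jog '[[[-0.2,0.003,0,-0.003,0],[-0.2,0.006,0,-0.003,0],[-0.2,0.006,0,-0.003,0]]]'
python3 -m jog '[[[-0.2,0,0,0.002,0],[-0.2,0,0,0.003,0],[-0.2,0,0,0.004,0],[-0.2,0,0,0.004,0]]]'
python3 -m jog '[[[-0.2,0,0,0.001,0],[-0.2,0,0,0.002,0],[-0.2,0,0,0.002,0]]]'
python3 - <<'E'
from h import *
print(rot(VY).T@(robot.observe()["tool_pos"][:2]-VC))
P=robot.observe()["tool_pos"];np.set_printoptions(precision=1,suppress=True)
print(proj("side",bp(P,.25,VY,(.0442,.0221,0,-.0221,-.0442))).tolist())
q=cv2.cvtColor(robot.read_camera("side"),cv2.COLOR_RGB2HSV);m=((q[:,:,1]<110)&(q[:,:,2]>110)).astype('uint8')[140:180,246:275]
n,_,st,c=cv2.connectedComponentsWithStats(m);print([((c[i]+[246,140]).round(1).tolist(),int(st[i,4])) for i in range(1,n) if st[i,4]<40])
E
```

```text
time: 7.83
tool_pos: [0.6011, 0.0949, 0.0818]
tool_rot: [3.141, 0.0, 1.439]
contact_force: [0.3, -0.1, -2.0]
opening: 0.0497
grip_force: 35.0
time: 8.17
tool_pos: [0.6007, 0.0952, 0.0772]
tool_rot: [-3.141, 0.0, 1.439]
contact_force: [-0.3, -0.1, -1.4]
opening: 0.0501
grip_force: 35.0
time: 8.42
tool_pos: [0.6008, 0.0955, 0.0754]
tool_rot: [-3.141, 0.0, 1.44]
contact_force: [0.5, 0.9, -0.8]
opening: 0.0496
grip_force: 35.0
[0.04850005 0.04320168]
[[250.893864061357, 153.21826165900987], [255.01084097471744, 157.4519377897855], [259.19331975434187, 161.75264114255515], [263.443060661505, 166.12216570391732], [267.7618930750165, 170.56237574156654]]
[([265.0, 145.0], 1), ([250.5, 152.0], 4), ([264.0, 153.0], 3), ([255.0, 156.0], 1), ([259.0, 160.0], 1), ([263.3, 163.3], 3), ([268.0, 167.0], 1)]
```

```bash
python3 -m jog '[[[-0.2,0,0,0.001,0],[-0.2,0,0,0.002,0],[-0.2,0,0,0.003,0],[-0.2,0,0,0.003,0]]]' | sed -n '2p;4p'
python3 -m jog '[[[-0.2,0,0,0.001,0],[-0.2,0,0,0.002,0],[-0.2,0,0,0.002,0]]]'| sed -n '2p;4p'
python3 - <<'E'
from h import *
from scipy.optimize import least_squares
P=robot.observe()["tool_pos"]
q=cv2.cvtColor(robot.read_camera("side"),cv2.COLOR_RGB2HSV);m=((q[:,:,1]<125)&(q[:,:,2]>95)).astype('uint8')[140:182,246:275]
n,_,st,c=cv2.connectedComponentsWithStats(m);print([((c[i]+[246,140]).round(1).tolist(),int(st[i,4])) for i in range(1,n) if st[i,4]<40])
for th in(.1,.15,.2,.25): print(th,proj("side",bp(P,th,VY,(.0442,.0221,0,-.0221,-.0442))).round(1).tolist())
E
```

```text
tool_pos: [0.6008, 0.0955, 0.0725]
contact_force: [0.2, -0.7, -1.1]
tool_pos: [0.6009, 0.0955, 0.0705]
contact_force: [0.5, 0.3, -2.0]
[([253.3, 142.6], 17), ([252.2, 151.1], 29), ([255.2, 157.2], 12), ([259.1, 160.7], 15), ([263.8, 164.5], 12), ([250.8, 171.3], 23), ([268.1, 168.3], 12), ([272.6, 180.4], 9)]
0.1 [[250.8, 154.5], [255.0, 158.0], [259.3, 161.5], [263.6, 165.2], [268.1, 168.8]]
0.15 [[250.9, 154.5], [255.0, 158.2], [259.3, 162.0], [263.6, 165.9], [268.0, 169.9]]
0.2 [[250.9, 154.5], [255.0, 158.5], [259.3, 162.5], [263.6, 166.7], [267.9, 170.9]]
0.25 [[251.0, 154.5], [255.1, 158.7], [259.2, 163.0], [263.5, 167.4], [267.8, 171.8]]
```

Tilt has dropped to about 6.6° from the contact with the lip. Raise a little and loosen the grip so the low end pivots down onto the bed.

```bash
python3 -m jog '[[[-0.2,0,0,-0.004,0],[-0.2,0,0,-0.006,0],[-0.2,0,0,-0.006,0]]]' >/dev/null
python3 -m jog '[[[-0.2,0,0,0,0],[-0.2,0,0,0,0],[-0.2,0,0,0,0],[-0.2,0,0,0,0],[-0.2,0,0,0,0]]]' 4
cat >> h.py <<'E'
def tilt(lo=246,top=140,bot=185):
    P=robot.observe()["tool_pos"]
    q=cv2.cvtColor(robot.read_camera("side"),cv2.COLOR_RGB2HSV);m=((q[:,:,1]<125)&(q[:,:,2]>95)).astype('uint8')[top:bot,lo:lo+30]
    n,_,st,c=cv2.connectedComponentsWithStats(m);print([((c[i]+[lo,top]).round(1).tolist(),int(st[i,4])) for i in range(1,n) if 2<st[i,4]<40])
    print("tcp",P,"in vice",rot(VY).T@(P[:2]-VC))
    for th in(0,.1,.15,.2,.25): print(th,proj("side",bp(P,th,VY,(.0442,.0221,0,-.0221,-.0442))).round(1).tolist())
E
python3 -c "
from h import *
tilt()"
```

```text
time: 9.77
tool_pos: [0.6011, 0.0955, 0.0768]
tool_rot: [3.141, -0.0, 1.44]
contact_force: [0.2, 0.5, -0.3]
opening: 0.0501
grip_force: 4.0
[([252.9, 141.2], 15), ([252.6, 149.3], 24), ([255.1, 156.3], 9), ([259.9, 160.9], 8), ([263.5, 165.0], 10), ([250.5, 171.1], 22), ([268.0, 169.5], 10), ([272.3, 182.1], 33)]
tcp [0.60114102 0.09553808 0.07683791] in vice [0.04880518 0.04328415]
0 [[250.7, 152.9], [254.9, 155.8], [259.2, 158.8], [263.6, 161.9], [268.1, 165.0]]
0.1 [[250.8, 152.8], [255.0, 156.3], [259.3, 159.9], [263.7, 163.5], [268.1, 167.2]]
0.15 [[250.8, 152.8], [255.0, 156.6], [259.3, 160.4], [263.6, 164.3], [268.1, 168.2]]
0.2 [[250.9, 152.8], [255.0, 156.8], [259.3, 160.9], [263.6, 165.0], [268.0, 169.2]]
0.25 [[250.9, 152.8], [255.1, 157.1], [259.2, 161.4], [263.5, 165.7], [267.8, 170.2]]
```

```bash
python3 -m jog '[[[-0.2,0,0,0,0],[-0.2,-0.001,0,0,0],[-0.2,-0.003,0,0,0],[-0.2,-0.005,0,0,0],[-0.2,-0.005,0,0,0]]]' 8 
python3 -m jog '[[[-0.2,-0.001,0,0,0],[-0.2,-0.002,0,0,0],[-0.2,-0.003,0,0,0],[-0.2,-0.003,0,0,0]]]' 
python3 -c "
from h import *
tilt()"
```

```text
time: 10.23
tool_pos: [0.6, 0.09, 0.0765]
tool_rot: [-3.141, 0.0, 1.439]
contact_force: [-0.3, -0.5, -2.2]
opening: 0.0496
grip_force: 8.0
time: 10.57
tool_pos: [0.5999, 0.0873, 0.0767]
tool_rot: [-3.141, 0.0, 1.44]
contact_force: [0.9, 1.1, -1.9]
opening: 0.0497
grip_force: 8.0
[([254.3, 142.4], 18), ([254.6, 150.2], 24), ([256.9, 157.9], 8), ([261.0, 162.0], 9), ([265.3, 166.3], 10), ([250.5, 171.1], 22), ([269.9, 170.7], 9), ([272.2, 182.2], 30)]
tcp [0.5998582  0.0873245  0.07666834] in vice [0.04860625 0.03497338]
0 [[252.2, 154.0], [256.5, 157.0], [260.8, 160.0], [265.2, 163.1], [269.8, 166.3]]
0.1 [[252.3, 154.0], [256.6, 157.5], [260.9, 161.1], [265.3, 164.7], [269.8, 168.4]]
0.15 [[252.4, 154.0], [256.6, 157.8], [260.9, 161.6], [265.3, 165.5], [269.7, 169.5]]
0.2 [[252.4, 154.0], [256.6, 158.0], [260.9, 162.1], [265.2, 166.2], [269.6, 170.5]]
0.25 [[252.5, 154.0], [256.6, 158.2], [260.8, 162.6], [265.1, 167.0], [269.5, 171.4]]
```

```bash
python3 -m jog '[[[-0.2,-0.001,0,0,0],[-0.2,-0.002,0,0,0],[-0.2,-0.002,0,0,0]]]' | sed -n '2p;4p'
python3 -m jog '[[[-0.2,-0.001,0,0,0],[-0.2,-0.002,0,0,0],[-0.2,-0.002,0,0,0]]]' | sed -n '2p;4p'
python3 -m jog '[[[-0.2,-0.001,0,0,0],[-0.2,-0.0015,0,0,0],[-0.2,-0.0015,0,0,0]]]' | sed -n '2p;4p'
```

```text
tool_pos: [0.5996, 0.0854, 0.0767]
contact_force: [-0.1, -0.4, -2.3]
tool_pos: [0.5994, 0.0834, 0.0767]
contact_force: [0.3, -0.3, -2.2]
tool_pos: [0.5992, 0.082, 0.0767]
contact_force: [-1.5, -0.4, -0.9]
```

```bash
python3 -m jog '[[[-0.2,0,0,0.001,0],[-0.2,0,0,0.0025,0],[-0.2,0,0,0.0025,0]]]' | sed -n '2p;4p'
python3 -m jog '[[[-0.2,-0.001,0,0,0],[-0.2,-0.002,0,0,0],[-0.2,-0.002,0,0,0]]]' | sed -n '2p;4p'
python3 - <<'E'
from h import *
tilt(250)
t=robot.read_camera("side")[:,:,::-1]
cv2.imwrite("pics/v3.png",cv2.resize(t[140:200,225:310],None,fx=9,fy=9,interpolation=cv2.INTER_CUBIC))
E
```

```text
tool_pos: [0.5992, 0.0821, 0.074]
contact_force: [-0.2, 0.0, -0.7]
tool_pos: [0.599, 0.0803, 0.0743]
contact_force: [0.2, 1.4, -1.1]
[([256.1, 143.6], 18), ([256.6, 149.7], 14), ([254.3, 155.0], 9), ([258.1, 159.1], 8), ([262.6, 163.7], 9), ([266.5, 167.8], 11), ([253.1, 173.0], 15), ([271.2, 172.5], 11)]
tcp [0.59896944 0.0803166  0.0742998 ] in vice [0.04864052 0.02790943]
0 [[253.6, 155.6], [257.9, 158.6], [262.2, 161.6], [266.7, 164.7], [271.2, 167.9]]
0.1 [[253.7, 155.5], [258.0, 159.1], [262.3, 162.7], [266.7, 166.3], [271.2, 170.1]]
0.15 [[253.7, 155.5], [258.0, 159.3], [262.3, 163.2], [266.7, 167.1], [271.2, 171.1]]
0.2 [[253.8, 155.5], [258.0, 159.6], [262.3, 163.7], [266.6, 167.9], [271.1, 172.1]]
0.25 [[253.8, 155.5], [258.0, 159.8], [262.2, 164.1], [266.5, 168.6], [270.9, 173.1]]
```

View pics/v3.png

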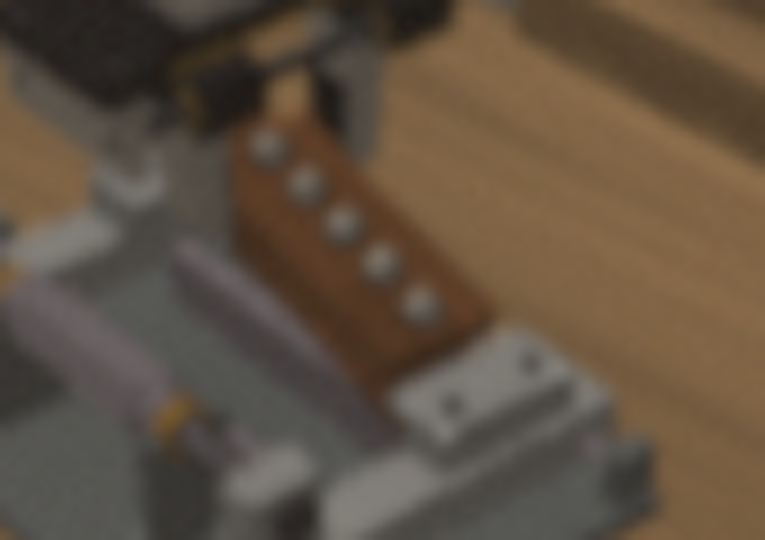

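The tongue is under jaw_right's lip (upper part's edge at about crop (430,350)). Swing down with a light grip.

```bash
python3 -m jog '[[[-0.2,0.0005,0,0.002,0],[-0.2,0.001,0,0.004,0],[-0.2,0.0015,0,0.006,0],[-0.2,0.0025,0,0.009,0],[-0.2,0.003,0,0.012,0]]]' 4
python3 -c "
from h import *
tilt(250)"
```

```text
time: 12.38
tool_pos: [0.5995, 0.0833, 0.062]
tool_rot: [3.141, -0.0, 1.44]
contact_force: [0.0, 1.5, 0.2]
opening: 0.0499
grip_force: 4.0
[([250.8, 140.2], 4), ([255.4, 146.6], 20), ([255.2, 154.7], 26), ([257.5, 161.0], 10), ([261.7, 164.9], 11), ([266.2, 168.5], 13), ([270.6, 172.6], 14)]
tcp [0.59945883 0.08329941 0.06198439] in vice [0.04873608 0.03093061]
0 [[253.2, 158.3], [257.4, 161.3], [261.7, 164.3], [266.1, 167.4], [270.6, 170.6]]
0.1 [[253.3, 158.2], [257.5, 161.8], [261.8, 165.4], [266.2, 169.0], [270.6, 172.8]]
0.15 [[253.3, 158.2], [257.5, 162.0], [261.8, 165.9], [266.1, 169.8], [270.6, 173.8]]
0.2 [[253.3, 158.2], [257.5, 162.3], [261.8, 166.4], [266.1, 170.5], [270.5, 174.8]]
0.25 [[253.4, 158.2], [257.5, 162.5], [261.7, 166.8], [266.0, 171.2], [270.3, 175.7]]
```

```bash
python3 -m jog '[[[-0.2,0.0005,0,0.002,0],[-0.2,0.001,0,0.004,0],[-0.2,0.0015,0,0.006,0],[-0.2,0.0022,0,0.008,0],[-0.2,0.003,0,0.0105,0]]]' 4 | sed -n '2p;4p'
python3 -m jog '[[[-0.2,0.0,0,0.001,0],[-0.2,0.0,0,0.002,0],[-0.2,0.0,0,0.003,0],[-0.2,0.0,0,0.003,0]]]' 4
python3 -c "
from h import *
tilt(250)"
```

```text
tool_pos: [0.5996, 0.0858, 0.0515]
contact_force: [-0.2, -0.3, -0.9]
time: 13.18
tool_pos: [0.5996, 0.0861, 0.0488]
tool_rot: [-3.141, -0.0, 1.44]
contact_force: [-0.5, 0.6, -0.1]
opening: 0.0497
grip_force: 4.0
[([252.9, 142.1], 11), ([255.1, 149.9], 22), ([254.6, 157.8], 27), ([256.8, 163.2], 13), ([261.0, 166.1], 11), ([264.9, 169.4], 15), ([269.6, 172.6], 14)]
tcp [0.59964435 0.08613047 0.04881109] in vice [0.0485502  0.03376165]
0 [[252.7, 161.2], [256.9, 164.2], [261.2, 167.3], [265.5, 170.4], [270.0, 173.6]]
0.1 [[252.8, 161.2], [257.0, 164.7], [261.2, 168.3], [265.6, 172.0], [270.0, 175.7]]
0.15 [[252.8, 161.2], [257.0, 164.9], [261.2, 168.8], [265.6, 172.7], [270.0, 176.7]]
0.2 [[252.9, 161.2], [257.0, 165.2], [261.2, 169.3], [265.5, 173.4], [269.9, 177.7]]
0.25 [[252.9, 161.2], [257.0, 165.4], [261.2, 169.7], [265.4, 174.1], [269.7, 178.6]]
```

```bash
python3 -m jog '[[[-0.2,0.0,0,0.001,0],[-0.2,0.0,0,0.002,0],[-0.2,0.0,0,0.002,0]]]' 4 | sed -n '2p;4p'
python3 -m jog '[[[0,0.0,0,0,0],[0.1,0.0,0,0,0],[0.1,0,0,0,0],[0.1,0,0,0,0],[0.1,0,0,0,0]]]' 4
python3 -c "
from h import *
tilt(250)"
```

```text
tool_pos: [0.5997, 0.0861, 0.0472]
contact_force: [-2.0, 0.3, 3.7]
time: 13.9
tool_pos: [0.5998, 0.086, 0.0465]
tool_rot: [3.142, -0.0, 1.44]
contact_force: [0.0, -0.3, -0.5]
opening: 0.0505
grip_force: 0.0
[([252.1, 143.2], 12), ([255.0, 150.6], 19), ([254.7, 158.3], 19), ([256.8, 163.1], 12), ([261.0, 166.1], 11), ([264.9, 169.4], 15), ([269.6, 172.6], 14)]
tcp [0.59979517 0.08603678 0.04651765] in vice [0.04871197 0.03368847]
0 [[252.8, 161.8], [257.0, 164.8], [261.2, 167.8], [265.6, 170.9], [270.1, 174.1]]
0.1 [[252.9, 161.7], [257.0, 165.3], [261.3, 168.9], [265.6, 172.5], [270.1, 176.3]]
0.15 [[252.9, 161.7], [257.1, 165.5], [261.3, 169.4], [265.6, 173.3], [270.0, 177.3]]
0.2 [[253.0, 161.7], [257.1, 165.7], [261.3, 169.8], [265.6, 174.0], [269.9, 178.2]]
0.25 [[253.0, 161.7], [257.1, 166.0], [261.3, 170.3], [265.5, 174.7], [269.8, 179.2]]
```

Flat, and the beads didn't move on release. Lift off and go over the sleeve.

```bash
python3 -m jog '[[[0.35,0,0,0,0],[0.35,0,0,0,0],[0.35,0,0,-0.005,0],[0.35,0,0,-0.03,0],[0.35,0,0,-0.06,0]]]' 20 
python3 -m jog '[[[0.35,0,0,-0.03,0],[0.3,0,0,-0.045,0],[0,0,0,-0.045,0],[-0.2,0,0,-0.045,0]]]' >/dev/null
python3 - <<'E'
from h import *
tilt(250)
p=vice(-.052,0);to(*p,.15,VY+np.pi/2)
# sleeve look (top cam): print location refinement not needed
E
```

```text
time: 14.37
tool_pos: [0.5982, 0.086, 0.1056]
tool_rot: [-3.137, 0.001, 1.44]
contact_force: [1.1, -0.9, 1.2]
opening: 0.062
grip_force: 0.0
[([256.7, 163.0], 11), ([261.0, 166.1], 11), ([264.9, 169.4], 15), ([269.7, 172.5], 15)]
tcp [0.60005396 0.08610836 0.15264785] in vice [0.04895919 0.03379323]
0 [[251.8, 134.0], [256.2, 136.9], [260.7, 139.8], [265.3, 142.8], [270.1, 145.8]]
0.1 [[251.9, 134.0], [256.3, 137.4], [260.8, 140.9], [265.4, 144.5], [270.1, 148.2]]
0.15 [[251.9, 134.0], [256.3, 137.7], [260.8, 141.5], [265.4, 145.4], [270.0, 149.3]]
0.2 [[252.0, 133.9], [256.4, 137.9], [260.8, 142.0], [265.3, 146.2], [269.9, 150.4]]
0.25 [[252.0, 133.9], [256.4, 138.2], [260.7, 142.5], [265.2, 147.0], [269.7, 151.4]]
shift [-0.0336 -0.1002  0.0014] turn 0.0 dist 0.106 t 14.75
```

```bash
python3 -m jog '[[[-0.2,-0.012,-0.036,0,0],[-0.2,-0.024,-0.072,0,0],[-0.2,-0.0336,-0.1007,0,0],[-0.2,-0.0336,-0.1007,0.02,0],[-0.2,-0.0336,-0.1007,0.04,0]]]' >/dev/null
python3 -m jog '[[[-0.2,0,0,0,0],[-0.2,0,0,0.01,0],[-0.2,0,0,0.02,0],[-0.2,0,0,0.03,0]]]'
python3 -m jog '[[[-0.2,0,0,0.01,0],[-0.2,0,0,0.02,0],[-0.2,0,0,0.024,0],[-0.2,0,0,0.024,0]]]'
```

```text
time: 15.5
tool_pos: [0.4958, 0.066, 0.0809]
tool_rot: [3.141, -0.0, 1.44]
contact_force: [0.0, 0.4, 0.2]
opening: 0.0367
grip_force: 0.0
time: 15.83
tool_pos: [0.4948, 0.066, 0.0564]
tool_rot: [-3.139, 0.0, 1.44]
contact_force: [0.5, 0.1, -0.0]
opening: 0.0369
grip_force: 0.0
```

```bash
python3 -m jog '[[[-0.2,0,0,0.004,0],[-0.4,0,0,0.004,0],[-0.6,0,0,0.004,0],[-0.6,0,0,0.004,0],[-0.6,0,0,0.004,0]]]' 10
python3 -m jog '[[[-0.6,0,0,0,0],[-0.6,0,0,0,0],[-0.6,0,0,0,0]]]' 10
```

```text
time: 16.25
tool_pos: [0.4959, 0.0659, 0.0539]
tool_rot: [3.14, -0.0, 1.44]
contact_force: [1.3, 0.1, -2.9]
opening: 0.0269
grip_force: 10.0
time: 16.5
tool_pos: [0.4959, 0.0659, 0.0539]
tool_rot: [3.141, -0.0, 1.44]
contact_force: [2.5, -0.5, -2.6]
opening: 0.027
grip_force: 10.0
```

```bash
python3 -m jog '[[[-0.3,0,0,0,0],[-0.2,0,0,0,0],[-0.2,0,0,0,0],[-0.2,0,0,-0.015,0],[-0.2,0,0,-0.03,0]]]' 60 >/dev/null
python3 -m jog '[[[-0.2,0,0,0,0],[-0.2,0,0,0,0],[-0.2,0,-0.005,0,0],[-0.2,0,-0.01,0,0],[-0.2,0,-0.01,0,0]]]' 
python3 - <<'E'
from h import *
o=robot.observe();P=np.array([.4959,.0659]);print("axis vice",rot(VY).T@(P-VC),"rel",rot(VY).T@(o["tool_pos"][:2]-P),o["tool_pos"])
E
```

```text
time: 17.33
tool_pos: [0.4837, 0.0674, 0.0828]
tool_rot: [-3.139, 0.0, 1.44]
contact_force: [0.1, -0.4, -0.7]
opening: 0.0368
grip_force: 0.0
axis vice [-0.05166262  0.00015285] rel [-1.23182868e-02 -9.01323733e-05] [0.48367549 0.06741972 0.08284508]
```

```bash
cat >> h.py <<'E'
AX=np.array([.4959,.0659])
def st():
    o=robot.observe();c=rot(VY).T@(o["tool_pos"][:2]-AX)*1e3;F=o["contact_force"];f=rot(VY).T@F[:2]
    x=c[0]+o["opening"]*500;z=o["tool_pos"][2]*1e3-70
    print("Y %.1f Z %.1f corner (%.1f,%.1f) r %.1f ang %.0f F x%.1f z%.1f torque %.3f Nm t %.2f"%(c[0],z+70,x,z,np.hypot(x,z),np.degrees(np.arctan2(z,x)),f[0],F[2],(-z*f[0]+x*F[2])/1e3,o["time"]))
E
python3 -m jog '[[[-0.2,0,0.002,0,0],[-0.2,0,0.002,0,0],[-0.2,0,0.002,0.002,0]]]'  >/dev/null; python3 -c "
from h import *
st()"
python3 -m jog '[[[-0.2,0,0.0,0.002,0],[-0.2,0,0.0,0.004,0],[-0.2,0,0.0,0.005,0]]]'  >/dev/null; python3 -c "
from h import *
st()"
python3 -m jog '[[[-0.2,0,0.0,0.001,0],[-0.2,0,0.0,0.002,0],[-0.2,0,0.0,0.003,0]]]'  >/dev/null; python3 -c "
from h import *
st()"
```

```text
Y -8.0 Z 81.8 corner (10.6,11.8) r 15.8 ang 48 F x-0.1 z0.2 torque 0.002 Nm t 17.58
Y -8.3 Z 76.4 corner (10.1,6.4) r 12.0 ang 32 F x0.4 z1.8 torque 0.015 Nm t 17.83
Y -7.2 Z 74.3 corner (11.1,4.3) r 11.9 ang 21 F x2.7 z6.6 torque 0.061 Nm t 18.08
```

```bash
for i in 1 2 3; do python3 -m jog '[[[-0.2,0,0.0,0.001,0],[-0.2,0,0.0,0.002,0],[-0.2,0,0,0.003,0]]]'  >/dev/null; python3 -c "
from h import *
st()"; done
```

```text
Y -6.0 Z 72.1 corner (12.5,2.1) r 12.7 ang 10 F x3.1 z10.4 torque 0.123 Nm t 18.33
Y -5.0 Z 69.5 corner (13.4,-0.5) r 13.4 ang -2 F x7.2 z5.8 torque 0.081 Nm t 18.58
Y -5.0 Z 66.2 corner (13.5,-3.8) r 14.0 ang -16 F x5.9 z5.3 torque 0.095 Nm t 18.83
```

The arm is compliant and the corner slid over the flat, so the vertex to push is higher, at about 47°. Retract and push down just inside it, with commanded over-travel to build force.

```bash
python3 -m jog '[[[-0.2,0,0.006,0,0],[-0.2,0,0.006,-0.01,0],[-0.2,0,0.006,-0.022,0],[-0.2,0,-0.003,-0.022,0],[-0.2,0,-0.003,-0.022,0]]]'  >/dev/null; python3 -c "
from h import *
st()"
python3 -m jog '[[[-0.2,0,0,0.004,0],[-0.2,0,0.0,0.008,0],[-0.2,0,0,0.012,0],[-0.2,0,0,0.012,0]]]'  >/dev/null; python3 -c "
from h import *
st()"
python3 -m jog '[[[-0.2,0,0,0.002,0],[-0.2,0,0.0,0.004,0],[-0.2,0,0,0.004,0]]]'  >/dev/null; python3 -c "
from h import *
st()"
```

```text
Y -13.4 Z 86.8 corner (5.0,16.8) r 17.5 ang 73 F x-0.9 z0.2 torque 0.016 Nm t 19.25
Y -8.3 Z 75.5 corner (10.1,5.5) r 11.5 ang 28 F x5.1 z7.2 torque 0.045 Nm t 19.58
Y -6.7 Z 72.7 corner (11.7,2.7) r 12.0 ang 13 F x6.2 z12.0 torque 0.123 Nm t 19.83
```

```bash
for i in 1 2 3; do python3 -m jog '[[[-0.2,0,-0.0015,0.001,0],[-0.2,0,-0.003,0.002,0],[-0.2,0,-0.003,0.002,0]]]'  >/dev/null; python3 -c "
from h import *
st()"; done
```

```text
Y -6.9 Z 72.3 corner (11.6,2.3) r 11.8 ang 11 F x10.9 z20.0 torque 0.207 Nm t 20.08
Y -6.9 Z 71.5 corner (11.4,1.5) r 11.5 ang 7 F x15.6 z21.5 torque 0.222 Nm t 20.33
Y -6.9 Z 70.5 corner (11.3,0.5) r 11.3 ang 3 F x21.2 z23.1 torque 0.250 Nm t 20.58
```

```bash
for i in 1 2 3 4; do python3 -m jog '[[[-0.2,0,-0.001,0.0015,0],[-0.2,0,-0.002,0.003,0],[-0.2,0,-0.002,0.003,0]]]'  >/dev/null; python3 -c "
from h import *
st()"; done
```

```text
Y -6.8 Z 68.0 corner (11.6,-2.0) r 11.8 ang -10 F x26.3 z20.0 torque 0.286 Nm t 20.83
Y -6.8 Z 65.5 corner (11.5,-4.5) r 12.3 ang -21 F x31.7 z19.1 torque 0.362 Nm t 21.08
Y -6.7 Z 63.6 corner (11.6,-6.4) r 13.3 ang -29 F x33.7 z23.6 torque 0.492 Nm t 21.33
Y -6.7 Z 61.4 corner (11.7,-8.6) r 14.5 ang -36 F x37.4 z27.3 torque 0.640 Nm t 21.58
```

```bash
python3 -m jog '[[[-0.2,0,0.010,0,0],[-0.2,0,0.022,0,0],[-0.2,0,0.022,-0.015,0],[-0.2,0,0.022,-0.034,0],[-0.2,0,0.013,-0.034,0]]]'  >/dev/null; 
python3 -m jog '[[[-0.2,0,0,0,0],[-0.2,0,0,0,0]]]' >/dev/null;python3 -c "
from h import *
st()"
```

```text
Y -16.8 Z 85.6 corner (1.4,15.6) r 15.7 ang 85 F x0.6 z-0.0 torque -0.009 Nm t 22.17
```

```bash
python3 -m jog '[[[-0.2,0,0.0076,0,0],[-0.2,0,0.0076,0,0],[-0.2,0,0.0076,0.004,0],[-0.2,0,0.0076,0.006,0],[-0.2,0,0.0076,0.006,0]]]' >/dev/null; python3 -c "
from h import *
st()"
for i in 1 2 3 4 5; do python3 -m jog '[[[-0.2,0,0,0.001,0],[-0.2,0,0,0.002,0],[-0.2,0,0,0.002,0]]]'  >/dev/null; python3 -c "
from h import *
st()"; done
```

```text
Y -8.4 Z 79.8 corner (10.0,9.8) r 13.9 ang 44 F x-0.6 z-0.0 torque 0.005 Nm t 22.58
Y -7.9 Z 78.5 corner (10.6,8.5) r 13.6 ang 39 F x0.1 z-0.0 torque -0.001 Nm t 22.83
Y -7.4 Z 77.5 corner (10.8,7.5) r 13.1 ang 35 F x-0.8 z5.4 torque 0.064 Nm t 23.08
Y -6.6 Z 75.3 corner (11.7,5.3) r 12.8 ang 24 F x2.8 z2.6 torque 0.015 Nm t 23.33
Y -6.6 Z 73.0 corner (11.7,3.0) r 12.1 ang 15 F x5.7 z2.7 torque 0.014 Nm t 23.58
Y -6.5 Z 71.1 corner (11.9,1.1) r 11.9 ang 5 F x6.3 z2.6 torque 0.024 Nm t 23.83
```

```bash
python3 -m jog '[[[-0.2,0,0.004,0,0],[-0.2,0,0.004,-0.006,0],[-0.2,0,0.002,-0.014,0],[-0.2,0,-0.003,-0.014,0],[-0.2,0,-0.003,-0.014,0]]]'  >/dev/null; 
python3 -m jog '[[[-0.2,0,0,0,0],[-0.2,0,0,0.002,0]]]' >/dev/null;python3 -c "
from h import *
st()"
python3 -m jog '[[[-0.2,0,0,0.002,0],[-0.2,0,-0.001,0.005,0],[-0.2,0,-0.002,0.009,0],[-0.2,0,-0.003,0.012,0]]]' >/dev/null;python3 -c "
from h import *
st()"
python3 -m jog '[[[-0.2,0,-0.001,0.003,0],[-0.2,0,-0.002,0.006,0],[-0.2,0,-0.004,0.006,0]]]' >/dev/null;python3 -c "
from h import *
st()"
```

```text
Y -11.0 Z 82.9 corner (7.2,12.9) r 14.7 ang 61 F x0.3 z0.3 torque -0.002 Nm t 24.42
Y -8.0 Z 74.6 corner (10.3,4.6) r 11.3 ang 24 F x5.7 z31.8 torque 0.301 Nm t 24.75
Y -6.6 Z 69.6 corner (11.8,-0.4) r 11.8 ang -2 F x22.2 z12.2 torque 0.153 Nm t 25.00
```

```bash
for i in 1 2; do python3 -m jog '[[[-0.2,0,-0.003,0.0005,0],[-0.2,0,-0.005,0.001,0],[-0.2,0,-0.005,0.001,0]]]'  >/dev/null; python3 -c "
from h import *
st()"; done
```

```text
Y -6.9 Z 69.5 corner (11.5,-0.5) r 11.5 ang -3 F x31.5 z8.5 torque 0.115 Nm t 25.25
Y -7.3 Z 69.4 corner (11.3,-0.6) r 11.3 ang -3 F x43.1 z3.4 torque 0.063 Nm t 25.50
```

```bash
cat >> h.py <<'E'
def jaw(tag):
    s=robot.read_camera("side");cv2.imwrite(f"pics/{tag}.png",s[:,:,::-1])
    a=cv2.cvtColor(cv2.imread("pics/side0.png"),cv2.COLOR_BGR2GRAY).astype(np.float32);b=cv2.cvtColor(s,cv2.COLOR_RGB2GRAY).astype(np.float32)
    # direction in px of +10mm vice y at right jaw
    e=vice(.048,-.08);f=vice(.048,-.07);d=np.diff(proj("side",[np.r_[e,.055],np.r_[f,.055]]),axis=0)[0]
    best=[]
    X,Y=np.meshgrid(np.arange(274,296),np.arange(178,196))
    X=X.astype(np.float32);Y=Y.astype(np.float32);A=cv2.remap(a,X,Y,1)
    for mm in np.arange(-2,10,.25):
        B=cv2.remap(b,X+np.float32(d[0]*mm/10),Y+np.float32(d[1]*mm/10),cv2.INTER_CUBIC)
        best.append((np.corrcoef(A.ravel(),B.ravel())[0,1],mm))
    print("jaw_right moved mm",sorted(best)[-3:],"px/10mm",d.round(1))
E
python3 -c "
from h import *
jaw('j1')"
```

```text
jaw_right moved mm [(np.float64(0.9429141000961483), np.float64(0.5)), (np.float64(0.9434122670217264), np.float64(1.0)), (np.float64(0.9438986345380799), np.float64(0.75))] px/10mm [-2.1 -1.5]
```

```bash
python3 -m jog '[[[-0.2,0,0.014,0,0],[-0.2,0,0.022,0,0],[-0.2,0,0.022,-0.01,0],[-0.2,0,0.022,-0.022,0],[-0.2,0,0.013,-0.022,0]]]'  >/dev/null; 
python3 -m jog '[[[-0.2,0,0,0,0],[-0.2,0,0,0,0],[-0.2,0,0,0,0]]]' >/dev/null;python3 -c "
from h import *
st();jaw('j2')"
```

```text
Y -15.8 Z 84.2 corner (2.6,14.2) r 14.5 ang 79 F x-0.3 z-1.0 torque 0.002 Nm t 26.22
jaw_right moved mm [(np.float64(0.9431866874811771), np.float64(0.5)), (np.float64(0.9435711104803988), np.float64(1.0)), (np.float64(0.944093119550772), np.float64(0.75))] px/10mm [-2.1 -1.5]
```

```bash
python3 -m jog '[[[-0.2,0,0.0053,0,0],[-0.2,0,0.0053,0.002,0],[-0.2,0,0.0053,0.004,0],[-0.2,0,0.0053,0.004,0]]]'  >/dev/null; python3 -c "
from h import *
st()"
python3 -m jog '[[[-0.2,0,-0.0015,0.006,0],[-0.2,0,-0.003,0.011,0],[-0.2,0,-0.005,0.013,0]]]' >/dev/null;python3 -c "
from h import *
st()"
python3 -m jog '[[[-0.2,0,-0.003,0.002,0],[-0.2,0,-0.006,0.003,0]]]' >/dev/null;python3 -c "
from h import *
st()"
python3 -m jog '[[[-0.2,0,-0.003,0.001,0],[-0.2,0,-0.006,0.001,0]]]' >/dev/null;python3 -c "
from h import *
st();jaw('j3')"
```

```text
Y -9.5 Z 80.1 corner (8.8,10.1) r 13.4 ang 49 F x0.7 z-0.4 torque -0.010 Nm t 26.60
Y -6.9 Z 70.9 corner (11.4,0.9) r 11.4 ang 4 F x12.9 z21.7 torque 0.236 Nm t 26.85
Y -7.3 Z 70.4 corner (11.4,0.4) r 11.4 ang 2 F x27.2 z18.3 torque 0.198 Nm t 27.02
Y -7.7 Z 70.5 corner (10.6,0.5) r 10.6 ang 3 F x45.3 z0.0 torque -0.024 Nm t 27.18
jaw_right moved mm [(np.float64(0.9460227620146318), np.float64(1.25)), (np.float64(0.9464750103240684), np.float64(0.75)), (np.float64(0.9466234149265301), np.float64(1.0))] px/10mm [-2.1 -1.5]
```

```bash
cat > s.sh <<'E'
python3 -c "
from h import *
st()"
E
python3 -m jog '[[[-0.2,0,0.014,0,0],[-0.2,0,0.022,0,0],[-0.2,0,0.022,-0.01,0],[-0.2,0,0.022,-0.020,0],[-0.2,0,0.0155,-0.020,0]]]'  >/dev/null
python3 -m jog '[[[-0.2,0,0,0,0],[-0.2,0,0,0.002,0]]]' >/dev/null; sh s.sh
python3 -m jog '[[[-0.2,0,0,0.003,0],[-0.2,0,-0.001,0.006,0],[-0.2,0,-0.002,0.009,0],[-0.2,0,-0.003,0.011,0]]]' >/dev/null; sh s.sh
for i in 1 2 3 4 5 6 7; do python3 -m jog '[[[-0.2,0,-0.001,0.0015,0],[-0.2,0,-0.002,0.003,0]]]'  >/dev/null; sh s.sh; done; python3 -c "
from h import *
jaw('j4')"
```

```text
Y -12.1 Z 81.8 corner (6.2,11.8) r 13.4 ang 62 F x0.4 z-0.8 torque -0.010 Nm t 27.82
Y -7.7 Z 74.9 corner (10.7,4.9) r 11.8 ang 25 F x7.1 z28.9 torque 0.274 Nm t 28.15
Y -6.8 Z 72.8 corner (11.6,2.8) r 12.0 ang 13 F x12.8 z26.9 torque 0.277 Nm t 28.32
Y -6.5 Z 70.4 corner (11.9,0.4) r 11.9 ang 2 F x18.5 z24.2 torque 0.280 Nm t 28.48
Y -6.4 Z 67.9 corner (12.0,-2.1) r 12.2 ang -10 F x23.5 z22.0 torque 0.315 Nm t 28.65
Y -6.7 Z 65.1 corner (11.7,-4.9) r 12.7 ang -23 F x28.3 z19.1 torque 0.364 Nm t 28.82
Y -6.7 Z 62.9 corner (11.7,-7.1) r 13.7 ang -31 F x30.3 z24.8 torque 0.505 Nm t 28.98
Y -6.6 Z 60.9 corner (11.8,-9.1) r 14.9 ang -38 F x32.5 z30.0 torque 0.651 Nm t 29.15
Y -6.6 Z 58.8 corner (12.0,-11.2) r 16.4 ang -43 F x37.3 z31.8 torque 0.800 Nm t 29.32
jaw_right moved mm [(np.float64(0.9433275449356646), np.float64(3.0)), (np.float64(0.9439490503598694), np.float64(3.5)), (np.float64(0.9441586042753503), np.float64(3.25))] px/10mm [-2.1 -1.5]
```

That stroke tracked cleanly: torque stayed at 0.28 N m and the jaw moved. Repeat it.

```bash

python3 -m jog '[[[-0.2,0,0.016,0,0],[-0.2,0,0.026,0,0],[-0.2,0,0.026,-0.016,0],[-0.2,0,0.026,-0.032,0],[-0.2,0,0.017,-0.032,0]]]'  >/dev/null
python3 -m jog '[[[-0.2,0,0,0,0],[-0.2,0,0,0,0]]]' >/dev/null; sh s.sh
python3 -m jog '[[[-0.2,0,0,0.003,0],[-0.2,0,-0.001,0.006,0],[-0.2,0,-0.002,0.009,0],[-0.2,0,-0.003,0.011,0]]]' >/dev/null; sh s.sh
for i in 1 2 3 4 5 6; do python3 -m jog '[[[-0.2,0,-0.001,0.0015,0],[-0.2,0,-0.002,0.003,0]]]'  >/dev/null; sh s.sh; done; python3 -c "
from h import *
jaw('j5')"
```

```text
Y -12.4 Z 80.9 corner (6.1,10.9) r 12.4 ang 61 F x1.4 z-0.3 torque -0.017 Nm t 29.95
Y -7.9 Z 74.3 corner (10.3,4.3) r 11.1 ang 23 F x6.2 z29.0 torque 0.272 Nm t 30.28
Y -7.3 Z 72.2 corner (11.1,2.2) r 11.3 ang 11 F x12.5 z26.8 torque 0.269 Nm t 30.45
Y -6.9 Z 69.8 corner (11.6,-0.2) r 11.6 ang -1 F x17.7 z24.9 torque 0.290 Nm t 30.62
Y -6.8 Z 67.3 corner (11.7,-2.7) r 12.0 ang -13 F x21.7 z24.0 torque 0.340 Nm t 30.78
Y -6.7 Z 64.8 corner (11.7,-5.2) r 12.8 ang -24 F x26.5 z22.5 torque 0.401 Nm t 30.95
Y -6.7 Z 62.6 corner (11.8,-7.4) r 14.0 ang -32 F x29.7 z24.3 torque 0.508 Nm t 31.12
Y -6.6 Z 60.4 corner (11.9,-9.6) r 15.3 ang -39 F x33.2 z27.8 torque 0.648 Nm t 31.28
jaw_right moved mm [(np.float64(0.9259528411093295), np.float64(5.0)), (np.float64(0.9260170449392023), np.float64(4.5)), (np.float64(0.9264459352620772), np.float64(4.75))] px/10mm [-2.1 -1.5]
```

```bash

python3 -m jog '[[[-0.2,0,0.014,0,0],[-0.2,0,0.024,0,0],[-0.2,0,0.024,-0.016,0],[-0.2,0,0.024,-0.029,0],[-0.2,0,0.015,-0.029,0]]]'  >/dev/null
python3 -m jog '[[[-0.2,0,0,0,0],[-0.2,0,0,0,0]]]' >/dev/null; sh s.sh
python3 -m jog '[[[-0.2,0,0,0.003,0],[-0.2,0,-0.001,0.006,0],[-0.2,0,-0.002,0.009,0],[-0.2,0,-0.003,0.011,0]]]' >/dev/null; sh s.sh
for i in 1 2 3 ; do python3 -m jog '[[[-0.2,0,-0.001,0.0015,0],[-0.2,0,-0.002,0.003,0]]]'  >/dev/null; sh s.sh; done; python3 -c "
from h import *
jaw('j6')"
```

```text
Y -12.4 Z 80.7 corner (5.9,10.7) r 12.2 ang 61 F x0.1 z0.7 torque 0.003 Nm t 31.92
Y -7.8 Z 74.5 corner (10.5,4.5) r 11.4 ang 23 F x3.9 z34.3 torque 0.343 Nm t 32.25
Y -7.2 Z 72.9 corner (11.3,2.9) r 11.6 ang 15 F x8.0 z38.3 torque 0.407 Nm t 32.42
Y -6.7 Z 71.4 corner (11.8,1.4) r 11.8 ang 7 F x11.3 z43.1 torque 0.491 Nm t 32.58
Y -6.2 Z 69.8 corner (12.4,-0.2) r 12.4 ang -1 F x12.9 z51.9 torque 0.647 Nm t 32.75
jaw_right moved mm [(np.float64(0.9002172821964936), np.float64(4.75)), (np.float64(0.901203392246842), np.float64(5.0)), (np.float64(0.9015886478161933), np.float64(5.25))] px/10mm [-2.1 -1.5]
```

Torque has risen to about 0.33 N m above free turning, which is inside the window. Back off and check.

```bash

python3 -m jog '[[[-0.2,0,0.006,-0.010,0],[-0.2,0,0.016,-0.014,0],[-0.2,0,0.018,-0.02,0],[-0.2,0,0.018,-0.04,0],[-0.2,0,0.018,-0.06,0]]]'  >/dev/null
python3 -m jog '[[[-0.2,0,0,-0.03,0],[-0.2,0,0,-0.06,0],[-0.2,0,0,-0.06,0]]]' ; python3 -c "
from h import *
jaw('j7')
q=cv2.cvtColor(robot.read_camera('side'),cv2.COLOR_RGB2HSV);m=((q[:,:,1]<125)&(q[:,:,2]>95)).astype('uint8')[140:185,245:285]
n,_,s_,c=cv2.connectedComponentsWithStats(m);print([((c[i]+[245,140]).round(1).tolist(),int(s_[i,4])) for i in range(1,n) if 2<s_[i,4]<40])
L=[np.r_[vice(.048,y),.064] for y in (.0442,.0221,0,-.0221,-.0442)];print(proj('side',L).round(1).tolist())
for n in('top','side'): 
    a=cv2.imread(f'pics/{n}0.png').astype(int);b=robot.read_camera(n)[:,:,::-1].astype(int);d=(abs(a-b).max(2)>40).astype('uint8')
    k,_,ss,cc=cv2.connectedComponentsWithStats(d);print(n,[(cc[i].round().tolist(),int(ss[i,4])) for i in range(1,k) if ss[i,4]>6])
"
```

```text
time: 33.47
tool_pos: [0.496, 0.0663, 0.186]
tool_rot: [3.134, -0.001, 1.44]
contact_force: [1.6, 1.3, 0.4]
opening: 0.037
grip_force: 0.0
jaw_right moved mm [(np.float64(0.9096873181173925), np.float64(5.5)), (np.float64(0.9103208174904879), np.float64(5.0)), (np.float64(0.9109551201665345), np.float64(5.25))] px/10mm [-2.1 -1.5]
[([255.6, 162.6], 14), ([259.9, 165.4], 13), ([263.8, 168.5], 12), ([268.6, 171.6], 14)]
[[251.4, 160.5], [255.6, 163.5], [259.8, 166.5], [264.2, 169.6], [268.6, 172.8]]
top [([194.0, 300.0], 11283), ([260.0, 162.0], 8), ([202.0, 181.0], 281), ([381.0, 193.0], 597), ([256.0, 192.0], 21), ([257.0, 205.0], 23), ([227.0, 203.0], 51), ([263.0, 207.0], 14), ([220.0, 210.0], 12), ([182.0, 253.0], 27), ([171.0, 281.0], 15), ([33.0, 340.0], 4245), ([248.0, 369.0], 226), ([277.0, 365.0], 20), ([274.0, 374.0], 20), ([280.0, 376.0], 8), ([285.0, 380.0], 29)]
side [([180.0, 12.0], 86), ([159.0, 32.0], 1088), ([220.0, 25.0], 385), ([4.0, 27.0], 25), ([241.0, 44.0], 664), ([4.0, 31.0], 13), ([209.0, 36.0], 39), ([225.0, 41.0], 35), ([54.0, 55.0], 116), ([24.0, 78.0], 619), ([217.0, 59.0], 96), ([53.0, 89.0], 9), ([226.0, 97.0], 236), ([212.0, 100.0], 22), ([223.0, 106.0], 17), ([22.0, 111.0], 68), ([250.0, 112.0], 82), ([220.0, 115.0], 126), ([222.0, 129.0], 724), ([238.0, 145.0], 33), ([29.0, 188.0], 1840), ([226.0, 150.0], 12), ([48.0, 162.0], 52), ([35.0, 167.0], 11), ([255.0, 174.0], 85), ([270.0, 175.0], 35), ([103.0, 212.0], 20), ([117.0, 228.0], 585), ([20.0, 264.0], 2032), ([382.0, 274.0], 639)]
```

```bash
python3 -c "
from cell import robot
print(robot.hand_in())"
```

```text
the job is handed in; nothing more can be done
None
```

The block lies flat in the vice, centred between the jaws and clamped at an estimated 0.2–0.36 N m above free turning. That figure is worked out from the measured push force, not read directly. I touched none of the bystanders, the gripper is clear, and the job was handed in at about 34 s with no verdict shown.

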